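Take the planter off its hook and stand it on the wooden disc in its saucer

TASK

First lay the wooden disc flat in the middle of the saucer and let go of it. Then lift the little planter gently up and off its hook by its wooden grip, keeping it upright and not dragging on the hook, and set it down (do not drop it) in the middle of the wooden disc, and let go. Leave the router, the figurine and the mouse alone.

Things in the scene. Friction and masses are not known exactly. Their poses are not given: they have to be found in the camera images.
- planter: White pot with a succulent, hung by its bail. Origin: centre of the underside, z up. Pot 70 mm high, 54 wide at the foot, 86 at the rim; leaves to z = 95. 8 mm steel wire bail in its y-z plane: rim (y = +-42) up to y = +-40, z = 115, then sloping to a peak at z = 150 that rests on the hook. On the peak an upright round wooden grip, 28 mm across, z = 153 to 203. 0.35 kg
- planter_grip (a point): Point on the axis of the planter's wooden grip, 185 mm above the pot's underside and 18 mm below the grip's top; axes as the planter's
- stand: Black steel hook stand, fixed. Origin: on the desk straight below the hanging point; x points from the hook's open end to the post. Foot 110 mm across, 12 high, and 12 mm post, 173 high, both at x = 85. 8 mm hook arm: level at z = 161 for x = -12 to 12, turned up to its tip at x = -32, z = 177 (top 181). The planter must rise 25 mm or more, then leave toward -x past the tip
- saucer: Round terracotta saucer, loose on the desk. Origin: centre of its underside, z up. 160 mm across the rim, 136 mm at the foot, 14 mm high, wall 4 mm; the flat inner floor is 6 mm above the origin and about 128 mm across. 0.5 kg
- disc: Flat round dark brown wooden disc lying loose on the desk, 60 mm across, 20 mm thick. Origin: centre of its underside, z up. 50 g
- router: Bystander: upright black router, 110 x 70 mm foot, 198 mm high, loose. Origin: centre of its underside
- figurine: Bystander: white plastic astronaut figurine, about 110 x 120 mm, 208 mm high, loose. Origin: centre of its underside
- mouse: Bystander: grey computer mouse, 105 x 62 x 32 mm, loose. Origin: centre of its underside

How it is judged:
By the outcome, as a careful person would: the job done as asked, in the order asked, and still so for the second after the job is handed in, with the robot touching nothing.
It also fails if it takes over 61 s, if anything falls off the work surface, if the arm or the gripper's body presses on something with over 40 N, if the wrist force passes 120 N, or if a joint passes its speed limit or range.

ROBOT

A 6-joint arm with a two-finger parallel gripper is mounted at the origin on the work surface. World frame = base frame: x ahead of the robot, y to its left, z up, the work surface at z = 0. Lengths are in mm, angles in rad, forces in N, time in s.
With the tool pointing down it reaches from about 275 to 1000 mm from the base axis. Payload 8.4 kg.
Tool frame: the origin (TCP) lies midway between the tips of the shut fingers; the grasp point (between the pads) lies 19 mm behind it; z points along the fingers, y is the line along which they close (so a half turn about z gives the same grasp; the last joint's range is limited). The gripper opens to 85 mm and grips with 20 to 120 N. Pads are 22 mm wide; open, the fingers measure 114 mm over their backs; the gripper's body (76 mm by 85 mm) begins 54 mm behind the grasp point. The pads swing forward as they close: fully open they stand 13 mm farther back than shut.
Start: joints at [1.101, 0.353, 1.633, -0, 1.155, -0.002], TCP at [281.826, 557.855, 231.281] pointing down, gripper open.
Joint ranges: [-2.63, 2.63], [-0.92, 2.1], [0.06, 2.66], [-1.3, 4.44], [0, 2.69], [-3.02, 3.02]. Speed limits (rad/s): [2.22, 2.22, 2.79, 3.14, 3.14, 3.14].

INTERFACE

Orientations are given as [roll, pitch, yaw] about the fixed x, y, z axes, in that order (R = Rz(yaw) Ry(pitch) Rx(roll)).
In Python, from rig import monitor, imaging, r gives the robot as it stands.
- The arm moves only by the tool drive_tool, never from a script. Its argument "plan" is a list of rows, each an object of numbers: "x", "y", "z": the shift along the tool's x, y, z in units of 50 mm (1.0 is 50 mm); "ax", "ay", "az": the turn, a rotation vector about the tool's x, y, z in units of 6 degrees (1.0 is 6 degrees); "hand": the finger opening in mm, from 0 to 85.4. In form: [{"x": .., "y": .., "z": .., "ax": .., "ay": .., "az": .., "hand": ..}, ...]. A call has 1 to 8 rows; each row is the pose to reach, as a shift and turn from the pose commanded when the call began, along the tool's axes at that moment; what a row does not reach only later rows make up. A row lasts 1/10 s, in which the tool goes at most 50 mm and 8.59 degrees, less where a joint would pass 70% of its speed; a pose out of reach is approached as far as the arm can. A call with a gripper value outside its range is refused whole. The fingers move at their own pace and stop on an object; "grip_force" is the grip in N (left out, the last holds). Time passes only in rows, so rows that repeat a pose let the fingers close. It gives the time, the measured TCP pose, the force, the opening and the grip force at its end, in the units of the state.
- monitor.sense(): the state, without advancing time (a new reading comes with each control period).
- imaging.grab_frame(name): name is "side" or "top"; returns the picture (480x640x3 uint8, red, green, blue); there is no depth.
- imaging.camera_info(name): a dict with "mtx" (3x3 intrinsics, pixels), "R" (3x3) and "t" (3): a world point X has camera coordinates R X + t. Camera axes: x right, y down, z forward; pixel columns grow to the right and rows downward; lengths in mm; the calibration is good to about 2 mm. A picture is of the moment at which its call begins. camera_info takes no time and is no camera call.
- r.sign_off(): hands the job in; it is judged then, once.
The state is a dict: "clock": time; "qpos": joint angles; "qvel": joint speeds; "joint_efforts": joint torques, N m; "eef_pos": TCP position; "tcp_rot": TCP orientation; "contact_force": force on the tool from outside, world axes, zero at the start; "wrist_torque": the same for the moment, N m; "opening": opening from 0.0 (shut) to 1.0 (fully open); "grasp_force": force on a finger pad.
Only numpy, scipy, OpenCV 4.12 (cv2) and the standard library are available. Lean on these libraries where they do the work, as an engineer would, in place of code of your own. Each camera call takes 0.05 s, during which the arm holds its last target. There are 200 camera calls.

## Working session

There is one attempt and no reset: what is moved stays moved. The work goes in short steps, Python scripts to look and compute and a tool call to move; the robot and the scene stay as the last step left them, time stands still between calls to the robot, and variables do not carry over. Pictures are saved under pics/ and viewed, at most 14 in all, crops included, and the job is handed in when it is done.

Besides the shell and the picture viewer there is one more tool, called by a JSON object that holds its "name" and its "arguments", one argument or row to a line. drive_tool: Moves the arm, as the interface text tells. Its arguments: {"type":"object","properties":{"plan":{"type":"array","items":{"type":"object","properties":{"x":{"type":"number"},"y":{"type":"number"},"z":{"type":"number"},"ax":{"type":"number"},"ay":{"type":"number"},"az":{"type":"number"},"hand":{"type":"number"}}}},"grip_force":{"type":"number"}},"required":["plan"]}

```bash
mkdir -p pics
python3 - <<'E'
from rig import monitor, imaging, r
import cv2
for n in("side","top"):
    f=imaging.grab_frame(n); cv2.imwrite(f"pics/{n}0.png",f[:,:,::-1]); i=imaging.camera_info(n); print(n,i)
print(monitor.sense())
E
```

```text
side {'mtx': array([[576.07207614,   0.        , 319.83326461],
       [  0.        , 576.07207614, 230.33301785],
       [  0.        ,   0.        ,   1.        ]]), 'R': array([[ 0.79080288, -0.61201234, -0.00846809],
       [-0.47328411, -0.60265728, -0.64250008],
       [ 0.38811462,  0.51209873, -0.76623882]]), 't': array([-525.67214504,  390.57729379, 1377.57276742])}
top {'mtx': array([[554.18759759,   0.        , 328.71040733],
       [  0.        , 554.18759759, 238.81043088],
       [  0.        ,   0.        ,   1.        ]]), 'R': array([[-0.02875424, -0.9995437 ,  0.00925106],
       [-0.99650564,  0.02793832, -0.07871442],
       [ 0.07842004, -0.01148211, -0.99685428]]), 't': array([  15.69048164,  650.49787645, 1583.20593775])}
{'clock': 0.1, 'qpos': array([ 1.10058480e+00,  3.53579435e-01,  1.63405134e+00,  4.07739783e-05,
        1.15520335e+00, -2.37332773e-03]), 'qvel': array([ 2.28809844e-03, -1.96090277e-03, -2.26442137e-03, -4.05223535e-04,
        1.41341722e-03, -4.66214985e-06]), 'joint_efforts': array([-1.36854138e-03, -6.06358624e+01, -3.42816174e+01, -1.15743865e-04,
        4.09676475e-03,  8.20274408e-06]), 'eef_pos': array([281.63044489, 557.47645975, 230.64002023]), 'tcp_rot': array([-3.14035127e+00, -4.02290248e-05,  2.67373794e+00]), 'contact_force': array([ 0.81817295,  0.05622644, -0.18083222]), 'wrist_torque': array([-0.04682166,  0.03830102, -0.00697592]), 'grasp_force': 0.0, 'opening': 1.0023709144244706}
```

View pics/side0.png

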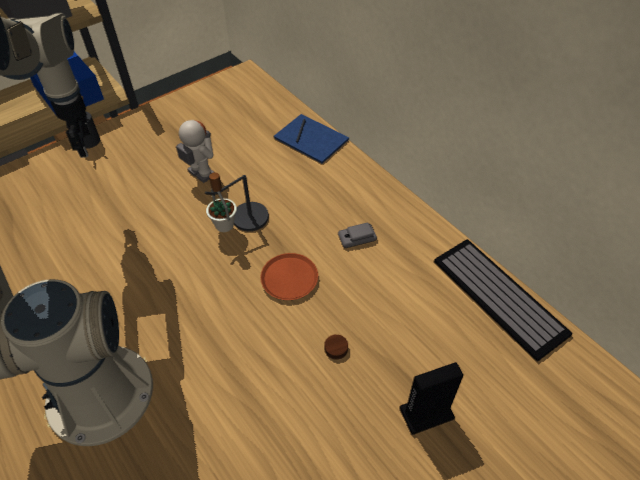

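View pics/top0.png

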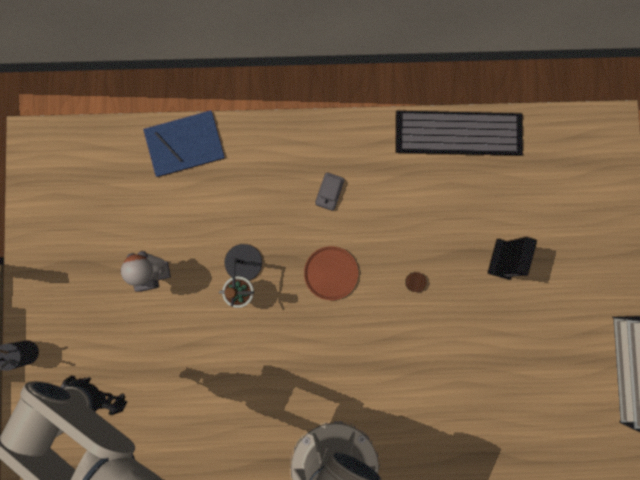

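Side view: disc (336,347), saucer (290,278), pot (222,212), grip (215,183), stand foot (250,216). Top view: disc (416,282), saucer (332,273), pot rim (238,292), stand foot (244,262). I'll measure these and view a zoom on the planter.

```bash
cat > h.py <<'E'
import numpy as np, cv2
from rig import monitor, imaging, r
C={n:imaging.camera_info(n) for n in("side","top")}
def ray(n,p):
    c=C[n]; d=c["R"].T@np.linalg.inv(c["mtx"])@[p[0],p[1],1]; return -c["R"].T@c["t"],d/np.linalg.norm(d)
def plane(n,p,z):
    o,d=ray(n,p); return o+d*(z-o[2])/d[2]
def tri(ps,pt):
    A=np.zeros((3,3));b=np.zeros(3)
    for n,p in(("side",ps),("top",pt)):
        o,d=ray(n,p);M=np.eye(3)-np.outer(d,d);A+=M;b+=M@o
    return np.linalg.solve(A,b)
def proj(n,X):
    c=C[n];v=c["mtx"]@(c["R"]@np.asarray(X,float)+c["t"]);return v[:2]/v[2]
def blobs(img,lo,hi,roi,min_a=15):
    x0,y0,x1,y1=roi; m=cv2.inRange(cv2.cvtColor(np.ascontiguousarray(img[y0:y1,x0:x1]),cv2.COLOR_RGB2HSV),lo,hi)
    cs,_=cv2.findContours(m,cv2.RETR_EXTERNAL,cv2.CHAIN_APPROX_NONE)
    return [c+np.array([x0,y0]) for c in sorted(cs,key=cv2.contourArea,reverse=True) if cv2.contourArea(c)>=min_a]
def circ(n,cnt,z):
    """convex hull of contour -> plane z -> min enclosing circle"""
    P=np.array([plane(n,p,z)[:2] for p in cv2.convexHull(cnt)[:,0]],np.float32)
    return np.round(cv2.fitEllipse(P)[0],1),np.round(cv2.fitEllipse(P)[1],1)
E
python3 - <<'E'
from h import *
S=cv2.imread("pics/side0.png")[:,:,::-1];T=cv2.imread("pics/top0.png")[:,:,::-1]
def hsv(I,p): return cv2.cvtColor(np.ascontiguousarray(I[p[1]:p[1]+1,p[0]:p[0]+1]),cv2.COLOR_RGB2HSV)[0,0]
for n,I,ps in(("s",S,[(336,344),(290,278),(310,370),(215,184),(250,216),(212,205)]),("t",T,[(416,282),(332,273),(380,282),(231,294),(244,258),(225,300)])): print(n,[hsv(I,p) for p in ps])
for n,I,roi in(("side",S,(250,240,330,310)),("top",T,(295,235,370,310))):
    c=blobs(I,(0,150,60),(9,255,255),roi)[0]; print(n,"saucer",circ(n,c,14),cv2.contourArea(c))
for n,I,roi in(("side",S,(318,328,355,366)),("top",T,(400,266,432,298))):
    c=blobs(I,(0,60,10),(15,255,95),roi)[0]; print(n,"disc",circ(n,c,20),cv2.contourArea(c),cv2.boundingRect(c))
a=cv2.resize(S[160:240,180:290],None,fx=7,fy=7,interpolation=cv2.INTER_CUBIC)[:,:,::-1]
b=cv2.resize(T[235:315,205:295],None,fx=7,fy=7,interpolation=cv2.INTER_CUBIC)[:,:,::-1]
cv2.imwrite("pics/za.png",a);cv2.imwrite("pics/zb.png",b)
E
```

```text
s [array([ 11, 180,  78], dtype=uint8), array([  9, 184, 154], dtype=uint8), array([ 16, 133, 174], dtype=uint8), array([ 11, 173,  56], dtype=uint8), array([90, 10, 25], dtype=uint8), array([ 10, 176,  77], dtype=uint8)]
t [array([ 10, 131,  78], dtype=uint8), array([  8, 152, 131], dtype=uint8), array([ 16, 112, 144], dtype=uint8), array([ 12, 143, 107], dtype=uint8), array([120,   4,  61], dtype=uint8), array([ 23,  32, 161], dtype=uint8)]
side saucer (array([553.1,  -6.3]), array([154.2, 155.7])) 1991.5
top saucer (array([552.9,  -6.5]), array([149.9, 150.9])) 1793.0
side disc (array([ 516.2, -257.8]), array([58.3, 68.7])) 431.0 (325, 335, 23, 25)
top disc (array([ 518.7, -253.9]), array([57.7, 66.4])) 327.0 (406, 272, 23, 21)
```

View pics/za.png

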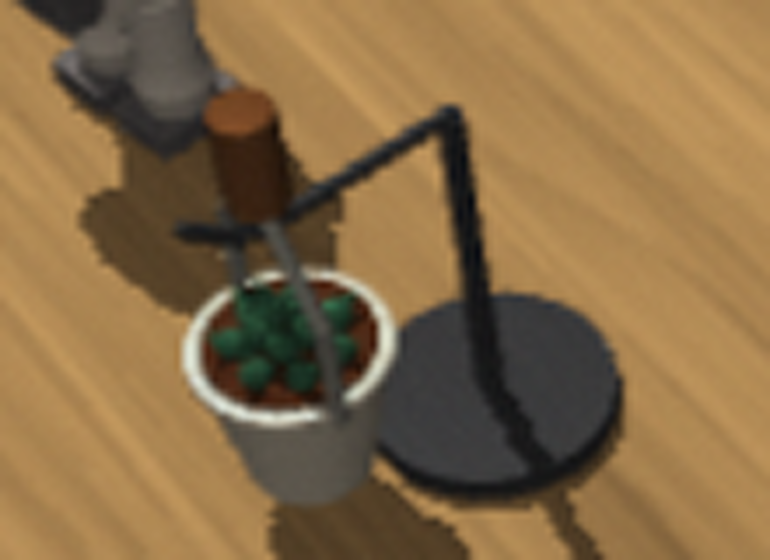

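View pics/zb.png

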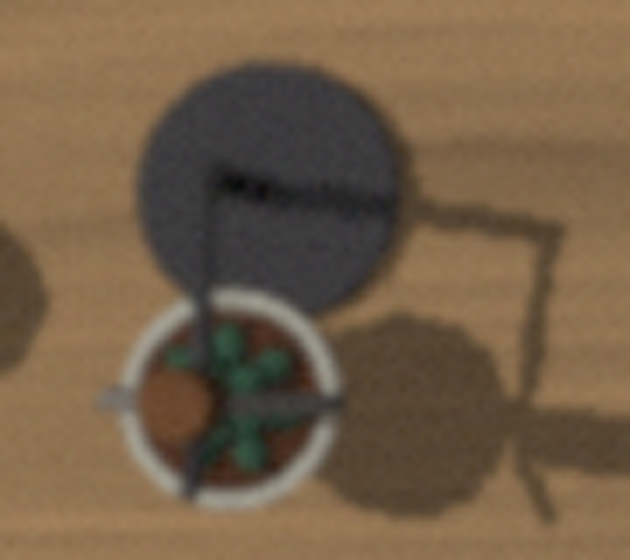

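The zooms show the planter hanging with its bail peak on the hook. In full-frame pixels:

| Feature | Side | Top |
|---|---|---|
| Grip top | (214.6,176) | (230,292.9) |
| Rim centre | (221.4,209.4) | (238,291.7) |
| Stand foot | (251.4,215.7) | (244.3,262.1) |

The hook opens toward -X (world).

Run:
```python
from h import *
np.set_printoptions(precision=1,suppress=True)
print("griptop",tri((214.2,175.7),(229.7,292.5)),"rim",tri((221.1,209.1),(237.7,291.4)))
print("foot",plane("side",(251,215.4),12),plane("top",(244,261.8),12))
z=lambda x,y:(x/7+205-.4,y/7+235-.4)
print("hook tip",plane("top",z(190,488),177),"arm top",plane("top",z(212,185),173), "arm in",plane("top",z(203,320),163))
print("bail L",plane("top",z(122,400),100),"R",plane("top",z(333,402),100))
print("disc z10",plane("side",(336.5,347.5),10),plane("top",(417.5,282.5),10), "figurine head",tri((191,134),(137,269)))
s=(180,160)
print("side hooktip",plane("side",(180/7+179.6,232/7+159.6),177))
```

```text
griptop [506.8 252.7 223.7] rim [507.2 253.2  90.5]
foot [593.1 243.7  12. ] [591.5 245.7  12. ]
hook tip [475.  255.9 177. ] arm top [587.5 246.7 173. ] arm in [537.3 252.4 163. ]
bail L [507.5 294.7 100. ] R [504.3 212.2 100. ]
disc z10 [ 519.2 -256.3   10. ] [ 516.8 -258.2   10. ] figurine head [572.  507.5 162.3]
side hooktip [473.5 256.1 177. ]
```

{"name": "drive_tool", "arguments": {
  "plan": [
    {"x": -11.56,"y": -12.43,"az": -4.46,"hand": 85},
    {"x": -11.56,"y": -12.43,"az": -4.46,"hand": 85},
    {"x": -11.56,"y": -12.43,"az": -4.46,"hand": 85},
    {"x": -11.56,"y": -12.43,"az": -4.46,"hand": 85},
    {"x": -11.56,"y": -12.43,"az": -4.46,"hand": 85},
    {"x": -11.56,"y": -12.43,"az": -4.46,"hand": 85},
    {"x": -11.56,"y": -12.43,"az": -4.46,"hand": 85},
    {"x": -11.56,"y": -12.43,"az": -4.46,"hand": 85}
  ]
}}

```text
invalid input
```

{"name": "drive_tool", "arguments": {
  "plan": [
    {"x": -0.68,"y": -0.73,"z": 0,"ax": 0,"ay": 0,"az": -1,"hand": 85},
    {"x": -1.36,"y": -1.46,"z": 0,"ax": 0,"ay": 0,"az": -2,"hand": 85},
    {"x": -2.04,"y": -2.2,"z": 0,"ax": 0,"ay": 0,"az": -3,"hand": 85},
    {"x": -2.72,"y": -2.93,"z": 0,"ax": 0,"ay": 0,"az": -4.46,"hand": 85},
    {"x": -3.4,"y": -3.66,"z": 0,"ax": 0,"ay": 0,"az": -4.46,"hand": 85},
    {"x": -4.08,"y": -4.4,"z": 0,"ax": 0,"ay": 0,"az": -4.46,"hand": 85},
    {"x": -4.76,"y": -5.13,"z": 0,"ax": 0,"ay": 0,"az": -4.46,"hand": 85},
    {"x": -5.44,"y": -5.86,"z": 0,"ax": 0,"ay": 0,"az": -4.46,"hand": 85}
  ]
}}

```text
clock: 0.9
eef_pos: [391.7, 174.2, 231.3]
tcp_rot: [3.142, 0.0, 3.141]
contact_force: [1.3, -1.1, -0.4]
opening: 0.999
grasp_force: 0.0
```

```bash
cat >> h.py <<'E'
from scipy.spatial.transform import Rotation as Ro
def go(X,yaw=np.pi):
    s=monitor.sense();R=Ro.from_euler("xyz",s["tcp_rot"]);q=Ro.from_euler("xyz",[np.pi,0,yaw])
    print("units",np.round(R.inv().apply(np.array(X)-s["eef_pos"])/50,2),np.round((R.inv()*q).as_rotvec(True)/6,2),"at",np.round(s["eef_pos"],1),np.round(s["tcp_rot"],3),"q",np.round(s["qpos"],2),"F",np.round(s["contact_force"],1),"op",round(s["opening"]*85.4,1),"gf",round(s["grasp_force"],1),"t",s["clock"])
E
python3 -c "
from h import *
go((518,-257,120))"
```

```text
units [-2.53 -8.62  2.23] [ 0.  0. -0.] at [391.7 174.2 231.3] [3.142 0.    3.141] q [ 0.41  0.04  2.03 -0.    1.07 -1.16] F [ 1.3 -1.1 -0.4] op 85.3 gf 0.0 t 0.9
```

{"name": "drive_tool", "arguments": {
  "plan": [
    {"x": -0.25,"y": -0.85,"z": 0.2,"ax": 0,"ay": 0,"az": 0,"hand": 85},
    {"x": -0.5,"y": -1.7,"z": 0.4,"ax": 0,"ay": 0,"az": 0,"hand": 85},
    {"x": -0.75,"y": -2.55,"z": 0.6,"ax": 0,"ay": 0,"az": 0,"hand": 85},
    {"x": -1.0,"y": -3.4,"z": 0.8,"ax": 0,"ay": 0,"az": 0,"hand": 85},
    {"x": -1.25,"y": -4.25,"z": 1.0,"ax": 0,"ay": 0,"az": 0,"hand": 85},
    {"x": -1.5,"y": -5.1,"z": 1.2,"ax": 0,"ay": 0,"az": 0,"hand": 85},
    {"x": -1.75,"y": -5.95,"z": 1.4,"ax": 0,"ay": 0,"az": 0,"hand": 85},
    {"x": -2.0,"y": -6.8,"z": 1.6,"ax": 0,"ay": 0,"az": 0,"hand": 85}
  ]
}}

```text
clock: 1.7
eef_pos: [491.5, -165.9, 150.7]
tcp_rot: [3.141, -0.0, 3.141]
contact_force: [0.3, -0.2, 0.0]
opening: 0.993
grasp_force: 0.0
```

```bash
python3 -c "
from h import *
go((518,-257,60))"
```

```text
units [-0.53 -1.82  1.81] [ 0.   -0.   -0.01] at [ 491.5 -165.9  150.7] [ 3.141 -0.     3.141] q [-0.33  0.29  1.93  0.    0.92 -1.9 ] F [ 0.3 -0.2  0. ] op 84.8 gf 0.0 t 1.7
```

{"name": "drive_tool", "arguments": {
  "plan": [
    {"x": -0.26,"y": -0.91,"z": 0,"ax": 0,"ay": 0,"az": 0,"hand": 85},
    {"x": -0.53,"y": -1.82,"z": 0.5,"ax": 0,"ay": 0,"az": 0,"hand": 85},
    {"x": -0.53,"y": -1.82,"z": 1.2,"ax": 0,"ay": 0,"az": 0,"hand": 85},
    {"x": -0.53,"y": -1.82,"z": 1.8,"ax": 0,"ay": 0,"az": 0,"hand": 85},
    {"x": -0.53,"y": -1.82,"z": 1.8,"ax": 0,"ay": 0,"az": 0,"hand": 85}
  ]
}}

```text
clock: 2.2
eef_pos: [514.9, -254.0, 57.3]
tcp_rot: [3.138, -0.007, 3.14]
contact_force: [0.7, 1.1, -0.0]
opening: 0.995
grasp_force: 0.0
```

Run:
```python
from h import *
go((518,-257,3))
a=[]
for n in("side","top"):
    u,v=map(int,proj(n,(518,-257,20))); print(n,u,v); f=imaging.grab_frame(n); a.append(cv2.resize(f[v-40:v+40,u-40:u+40],(400,400),interpolation=2)[:,:,::-1])
cv2.imwrite("pics/d1.png",np.hstack(a))
```

```text
units [-0.07 -0.06  1.09] [ 0.03 -0.07 -0.02] at [ 514.9 -254.    57.3] [ 3.138 -0.007  3.14 ] q [-0.46  0.5   1.87  0.    0.79 -2.03] F [ 0.7  1.1 -0. ] op 85.0 gf 0.0 t 2.2
side 336 345
top 417 282
```

View pics/d1.png

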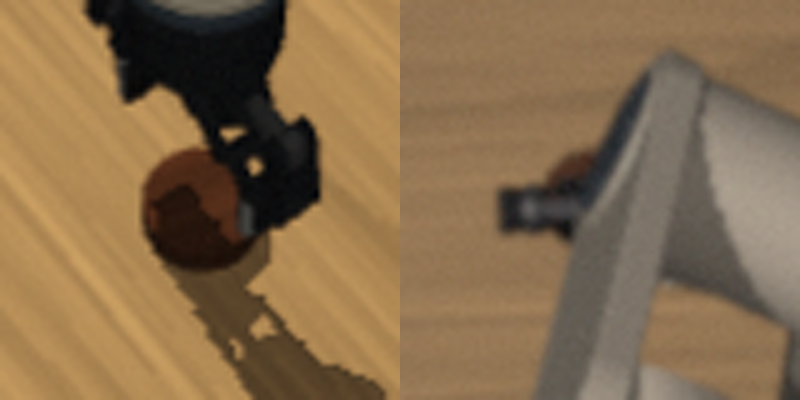

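Left half (side) shows the disc under the open fingers with the right finger just outside its edge; in the right half (top) the arm hides most of the disc. I'll go down and grip.

{"name": "drive_tool", "arguments": {
  "plan": [
    {"x": 0,"y": 0,"z": 0.4,"ax": 0,"ay": 0,"az": 0,"hand": 85},
    {"x": 0,"y": 0,"z": 0.7,"ax": 0,"ay": 0,"az": 0,"hand": 85},
    {"x": 0,"y": 0,"z": 0.95,"ax": 0,"ay": 0,"az": 0,"hand": 85},
    {"x": 0,"y": 0,"z": 1.1,"ax": 0,"ay": 0,"az": 0,"hand": 85},
    {"x": 0,"y": 0,"z": 1.16,"ax": 0,"ay": 0,"az": 0,"hand": 85},
    {"x": 0,"y": 0,"z": 1.16,"ax": 0,"ay": 0,"az": 0,"hand": 85},
    {"x": 0,"y": 0,"z": 1.16,"ax": 0,"ay": 0,"az": 0,"hand": 70},
    {"x": 0,"y": 0,"z": 1.16,"ax": 0,"ay": 0,"az": 0,"hand": 50}
  ],
  "grip_force": 25
}}

```text
clock: 3.1
eef_pos: [518.3, -255.1, 3.9]
tcp_rot: [-3.141, 0.001, 3.141]
contact_force: [-1.8, 0.7, 28.4]
opening: 0.693
grasp_force: 23.4
```

{"name": "drive_tool", "arguments": {
  "plan": [
    {"x": 0,"y": 0,"z": 0,"ax": 0,"ay": 0,"az": 0,"hand": 50},
    {"x": 0,"y": 0,"z": 0,"ax": 0,"ay": 0,"az": 0,"hand": 50},
    {"x": 0,"y": 0,"z": 0,"ax": 0,"ay": 0,"az": 0,"hand": 50},
    {"x": 0,"y": 0,"z": 0,"ax": 0,"ay": 0,"az": 0,"hand": 50}
  ]
}}

```text
clock: 3.5
eef_pos: [518.3, -255.1, 4.2]
tcp_rot: [-3.141, 0.001, 3.141]
contact_force: [-0.8, 1.4, 6.5]
opening: 0.681
grasp_force: 25.8
```

{"name": "drive_tool", "arguments": {
  "plan": [
    {"x": 0,"y": 0,"z": -0.2,"ax": 0,"ay": 0,"az": 0,"hand": 50},
    {"x": 0,"y": 0,"z": -0.6,"ax": 0,"ay": 0,"az": 0,"hand": 50},
    {"x": 0,"y": 0,"z": -1.2,"ax": 0,"ay": 0,"az": 0,"hand": 50},
    {"x": -0.1,"y": 0.7,"z": -1.4,"ax": 0,"ay": 0,"az": 0,"hand": 50},
    {"x": -0.3,"y": 1.5,"z": -1.4,"ax": 0,"ay": 0,"az": 0,"hand": 50},
    {"x": -0.5,"y": 2.3,"z": -1.4,"ax": 0,"ay": 0,"az": 0,"hand": 50},
    {"x": -0.5,"y": 2.7,"z": -1.4,"ax": 0,"ay": 0,"az": 0,"hand": 50},
    {"x": -0.5,"y": 2.7,"z": -1.4,"ax": 0,"ay": 0,"az": 0,"hand": 50}
  ]
}}

```text
clock: 4.3
eef_pos: [543.3, -117.7, 74.1]
tcp_rot: [3.141, 0.0, -3.14]
contact_force: [-0.5, -0.2, -0.9]
opening: 0.684
grasp_force: 27.2
```

Run:
```python
from h import *
go((553,-6.4,70))
X=monitor.sense()["eef_pos"]
a=[]
for n in("side","top"):
    u,v=map(int,proj(n,X)); print(n,u,v); f=imaging.grab_frame(n); a.append(cv2.resize(f[v-50:v+50,u-50:u+50],(400,400),interpolation=2)[:,:,::-1])
cv2.imwrite("pics/d2.png",np.hstack(a))
```

```text
units [-0.2   2.22  0.08] [0.   0.   0.02] at [ 543.3 -117.7   74.1] [ 3.141  0.    -3.14 ] q [-0.22  0.45  1.9   0.    0.79 -1.79] F [-0.5 -0.2 -0.9] op 58.4 gf 27.2 t 4.3
side 310 291
top 370 274
```

View pics/d2.png

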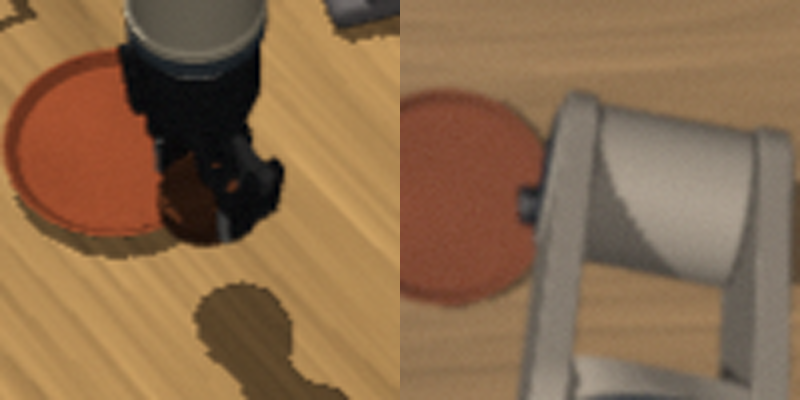

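Side half: the disc hangs level between the fingers, left edge at about u=300, bottom edge at about v=302. Top half: the disc is hidden. I'll check its offset in the grip along x.

Run:
```python
from h import *
f=cv2.imread("pics/d2.png")
t=np.linspace(0,6.28,60)
for dx in(-8,-4,0,4,8):
    P=np.array([proj("side",(543.3+dx+30*np.cos(a),-117.7+30*np.sin(a),z)) for a in t for z in(70,90)])
    print(dx,P.min(0).round(1),P.max(0).round(1))
```

```text
-8 [295.7 280.1] [319.5 304.2]
-4 [297.  279.3] [320.7 303.4]
0 [298.2 278.5] [321.9 302.5]
4 [299.5 277.7] [323.2 301.7]
8 [300.8 276.9] [324.4 300.9]
```

{"name": "drive_tool", "arguments": {
  "plan": [
    {"x": -0.1,"y": 0.8,"z": 0,"ax": 0,"ay": 0,"az": 0,"hand": 50},
    {"x": -0.16,"y": 1.6,"z": 0,"ax": 0,"ay": 0,"az": 0,"hand": 50},
    {"x": -0.16,"y": 2.22,"z": 0.3,"ax": 0,"ay": 0,"az": 0,"hand": 50},
    {"x": -0.16,"y": 2.22,"z": 0.6,"ax": 0,"ay": 0,"az": 0,"hand": 50},
    {"x": -0.16,"y": 2.22,"z": 0.8,"ax": 0,"ay": 0,"az": 0,"hand": 50},
    {"x": -0.16,"y": 2.22,"z": 0.8,"ax": 0,"ay": 0,"az": 0,"hand": 50},
    {"x": -0.16,"y": 2.22,"z": 0.8,"ax": 0,"ay": 0,"az": 0,"hand": 50}
  ]
}}

```text
clock: 5.1
eef_pos: [551.3, -10.2, 33.4]
tcp_rot: [-3.141, -0.0, 3.139]
contact_force: [-0.7, -0.7, 0.5]
opening: 0.686
grasp_force: 27.3
```

```bash
python3 -c "
from h import *
go((551,-6.4,10.5))"
```

```text
units [0.01 0.08 0.46] [-0.   -0.   -0.02] at [551.3 -10.2  33.4] [-3.141 -0.     3.139] q [-0.02  0.51  1.93 -0.    0.7  -1.59] F [-0.7 -0.7  0.5] op 58.6 gf 27.3 t 5.1
```

{"name": "drive_tool", "arguments": {
  "plan": [
    {"x": 0,"y": 0.08,"z": 0.15,"ax": 0,"ay": 0,"az": 0,"hand": 50},
    {"x": 0,"y": 0.08,"z": 0.3,"ax": 0,"ay": 0,"az": 0,"hand": 50},
    {"x": 0,"y": 0.08,"z": 0.4,"ax": 0,"ay": 0,"az": 0,"hand": 50},
    {"x": 0,"y": 0.08,"z": 0.44,"ax": 0,"ay": 0,"az": 0,"hand": 50},
    {"x": 0,"y": 0.08,"z": 0.46,"ax": 0,"ay": 0,"az": 0,"hand": 50},
    {"x": 0,"y": 0.08,"z": 0.46,"ax": 0,"ay": 0,"az": 0,"hand": 50},
    {"x": 0,"y": 0.08,"z": 0.46,"ax": 0,"ay": 0,"az": 0,"hand": 50}
  ]
}}

```text
clock: 5.8
eef_pos: [551.3, -5.0, 10.4]
tcp_rot: [-3.142, 0.0, 3.141]
contact_force: [-0.8, 0.4, -0.9]
opening: 0.686
grasp_force: 27.3
```

{"name": "drive_tool", "arguments": {
  "plan": [
    {"x": 0,"y": -0.02,"z": 0.02,"ax": 0,"ay": 0,"az": 0,"hand": 50},
    {"x": 0,"y": -0.02,"z": 0.02,"ax": 0,"ay": 0,"az": 0,"hand": 62},
    {"x": 0,"y": -0.02,"z": 0.02,"ax": 0,"ay": 0,"az": 0,"hand": 75},
    {"x": 0,"y": -0.02,"z": 0.02,"ax": 0,"ay": 0,"az": 0,"hand": 80},
    {"x": 0,"y": -0.02,"z": 0.02,"ax": 0,"ay": 0,"az": 0,"hand": 80}
  ]
}}

```text
clock: 6.3
eef_pos: [551.1, -6.1, 9.2]
tcp_rot: [-3.142, -0.0, 3.141]
contact_force: [-0.6, 1.6, 0.1]
opening: 0.937
grasp_force: 0.0
```

{"name": "drive_tool", "arguments": {
  "plan": [
    {"x": 0,"y": 0,"z": -0.2,"ax": 0,"ay": 0,"az": 0,"hand": 80},
    {"x": 0,"y": 0,"z": -0.8,"ax": 0,"ay": 0,"az": 0,"hand": 80},
    {"x": 0,"y": 0,"z": -1.7,"ax": 0,"ay": 0,"az": 0,"hand": 80},
    {"x": 0.8,"y": 0,"z": -2.4,"ax": 0,"ay": 0,"az": 0,"hand": 80},
    {"x": 1.6,"y": 0,"z": -3.0,"ax": 0,"ay": 0,"az": 0,"hand": 80},
    {"x": 2.4,"y": 0.5,"z": -3.6,"ax": 0,"ay": 0,"az": 0,"hand": 80},
    {"x": 3.0,"y": 1.0,"z": -4.3,"ax": 0,"ay": 0,"az": 0,"hand": 80},
    {"x": 3.0,"y": 1.8,"z": -4.9,"ax": 0,"ay": 0,"az": 0,"hand": 80}
  ]
}}

```text
clock: 7.1
eef_pos: [398.4, 76.6, 250.1]
tcp_rot: [-3.141, -0.001, 3.139]
contact_force: [1.5, 0.2, -0.0]
opening: 0.931
grasp_force: 0.0
```

Run:
```python
from h import *
go((507,253,270))
a=[]
for n in("side","top"):
    u,v=map(int,proj(n,(553,-6,20))); f=imaging.grab_frame(n); a.append(cv2.resize(f[v-40:v+40,u-40:u+40],(400,400),interpolation=2)[:,:,::-1]); print(n,u,v)
    roi=(u-40,v-40,u+40,v+40)
    c=blobs(f,(0,100,60),(9,255,255),roi)[0]; print("saucer",circ(n,c,14))
    for k in blobs(f,(0,60,10),(15,255,95),(u-22,v-20,u+22,v+20))[:2]: print("dark",circ(n,k,26),cv2.boundingRect(k))
cv2.imwrite("pics/d3.png",np.hstack(a))
```

```text
units [-2.16  3.53 -0.4 ] [-0.01 -0.01 -0.03] at [398.4  76.6 250.1] [-3.141e+00 -1.000e-03  3.139e+00] q [ 0.19 -0.02  2.05 -0.    1.12 -1.38] F [ 1.5  0.2 -0. ] op 79.5 gf 0.0 t 7.1
side 288 274
saucer (array([553. ,  -6.5]), array([154.1, 156. ]))
dark (array([548.1, -19. ]), array([61.9, 83. ])) (279, 265, 23, 25)
top 330 272
saucer (array([552.3,  -6.5]), array([152.6, 153.3]))
dark (array([551.2, -11.7]), array([58.4, 69. ])) (321, 263, 24, 21)
```

View pics/d3.png

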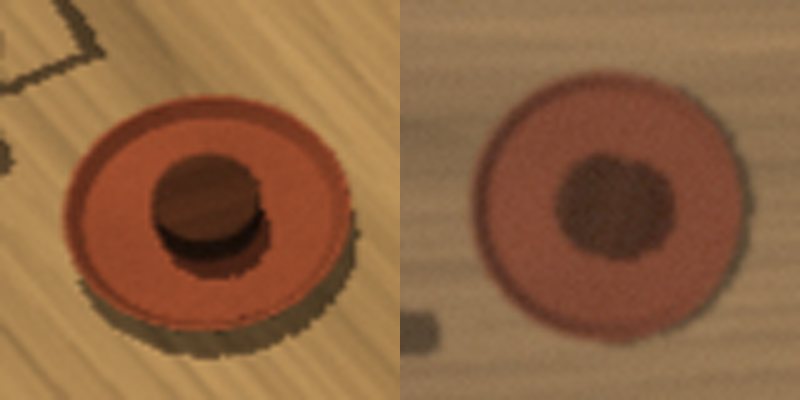

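The disc lies flat in the saucer and is released; its top face centre is at side crop (206,198), i.e. about (288.8,273.2).

```bash
python3 -c "
from h import *
print(plane('side',(288.8,273.2),26), plane('side',(287.8,273.2),26))
# top: disc left edge crop 555, upper edge 153
print(plane('top',(330-40+(155+262)/2/5-.4,272-40+(153+258)/2/5-.4),26))"
```

```text
[552.57038664  -7.23397534  26.        ] [550.42611076  -5.55351275  26.        ]
[552.28885919  -7.43265822  26.        ]
```

{"name": "drive_tool", "arguments": {
  "plan": [
    {"x": -0.43,"y": 0.7,"z": -0.4,"ax": 0,"ay": 0,"az": 0,"hand": 70},
    {"x": -0.86,"y": 1.4,"z": -0.4,"ax": 0,"ay": 0,"az": 0,"hand": 70},
    {"x": -1.3,"y": 2.1,"z": -0.4,"ax": 0,"ay": 0,"az": 0,"hand": 70},
    {"x": -1.73,"y": 2.8,"z": -0.4,"ax": 0,"ay": 0,"az": 0,"hand": 70},
    {"x": -2.0,"y": 3.3,"z": -0.4,"ax": 0,"ay": 0,"az": 0,"hand": 70},
    {"x": -2.14,"y": 3.52,"z": -0.4,"ax": 0,"ay": 0,"az": 0,"hand": 70},
    {"x": -2.14,"y": 3.52,"z": -0.4,"ax": 0,"ay": 0,"az": 0,"hand": 70},
    {"x": -2.14,"y": 3.52,"z": -0.4,"ax": 0,"ay": 0,"az": 0,"hand": 70}
  ]
}}

```text
clock: 8.0
eef_pos: [508.7, 252.0, 268.3]
tcp_rot: [-3.141, -0.001, 3.141]
contact_force: [1.1, 0.4, -0.3]
opening: 0.818
grasp_force: 0.0
```

Run:
```python
from h import *
f=imaging.grab_frame("side"); t=imaging.grab_frame("top");go((507,253,187))
a=cv2.resize(f[140:240,170:270],(400,400),interpolation=2);b=cv2.resize(t[250:330,190:270],(400,400),interpolation=2)
cv2.imwrite("pics/g1.png",np.hstack([a,b])[:,:,::-1])
```

```text
units [0.03 0.02 1.63] [-0.01 -0.01 -0.02] at [508.7 251.8 268.6] [-3.141e+00 -1.000e-03  3.140e+00] q [ 0.46  0.23  1.72 -0.    1.2  -1.11] F [-0.   0.1  0.2] op 69.7 gf 0.0 t 8.1
```

View pics/g1.png

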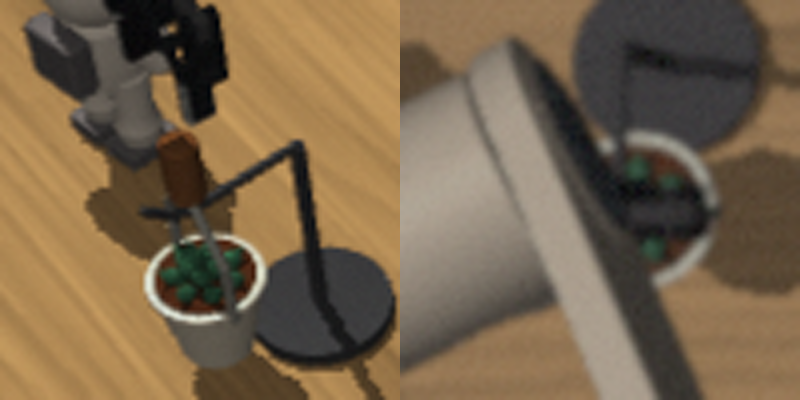

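The fingers stand above the grip (side crop (180,150)), with the right finger in line with the bail in the top half. I'll descend.

{"name": "drive_tool", "arguments": {
  "plan": [
    {"x": 0.03,"y": 0.02,"z": 0.3,"ax": 0,"ay": 0,"az": 0,"hand": 70},
    {"x": 0.03,"y": 0.02,"z": 0.6,"ax": 0,"ay": 0,"az": 0,"hand": 70},
    {"x": 0.03,"y": 0.02,"z": 0.9,"ax": 0,"ay": 0,"az": 0,"hand": 70},
    {"x": 0.03,"y": 0.02,"z": 1.2,"ax": 0,"ay": 0,"az": 0,"hand": 70},
    {"x": 0.03,"y": 0.02,"z": 1.45,"ax": 0,"ay": 0,"az": 0,"hand": 65},
    {"x": 0.03,"y": 0.02,"z": 1.6,"ax": 0,"ay": 0,"az": 0,"hand": 60},
    {"x": 0.03,"y": 0.02,"z": 1.62,"ax": 0,"ay": 0,"az": 0,"hand": 50},
    {"x": 0.03,"y": 0.02,"z": 1.62,"ax": 0,"ay": 0,"az": 0,"hand": 45}
  ]
}}

```text
clock: 8.9
eef_pos: [507.9, 254.1, 187.9]
tcp_rot: [3.142, 0.0, 3.141]
contact_force: [-0.2, -0.1, 0.1]
opening: 0.53
grasp_force: 0.0
```

Run:
```python
from h import *
f=imaging.grab_frame("side"); t=imaging.grab_frame("top");go((507,253,187))
a=cv2.resize(f[140:220,180:260],(400,400),interpolation=2);b=cv2.resize(t[250:330,190:270],(400,400),interpolation=2)
cv2.imwrite("pics/g2.png",np.hstack([a,b])[:,:,::-1])
```

```text
units [ 0.02 -0.03  0.03] [ 0.    0.01 -0.01] at [508.2 254.3 188.4] [3.141e+00 1.000e-03 3.141e+00] q [ 0.46  0.31  1.8  -0.    1.03 -1.11] F [ 0.5 -0.1 -1.4] op 44.9 gf 0.0 t 9.0
```

View pics/g2.png

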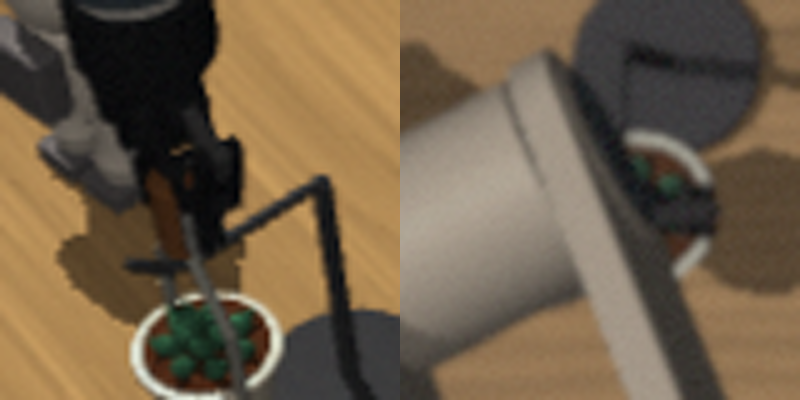

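The grip sits between the fingers (side crop (165,210)) and nothing touches yet. I'll close.

{"name": "drive_tool", "arguments": {
  "plan": [
    {"x": 0.02,"y": -0.02,"z": 0,"ax": 0,"ay": 0,"az": 0,"hand": 36},
    {"x": 0.02,"y": -0.02,"z": 0,"ax": 0,"ay": 0,"az": 0,"hand": 31},
    {"x": 0.02,"y": -0.02,"z": 0,"ax": 0,"ay": 0,"az": 0,"hand": 28},
    {"x": 0.02,"y": -0.02,"z": 0,"ax": 0,"ay": 0,"az": 0,"hand": 22},
    {"x": 0.02,"y": -0.02,"z": 0,"ax": 0,"ay": 0,"az": 0,"hand": 18},
    {"x": 0.02,"y": -0.02,"z": 0,"ax": 0,"ay": 0,"az": 0,"hand": 18}
  ],
  "grip_force": 45
}}

```text
clock: 9.6
eef_pos: [507.1, 253.9, 188.2]
tcp_rot: [3.14, 0.001, 3.141]
contact_force: [-1.6, 4.4, 5.1]
opening: 0.319
grasp_force: 44.3
```

Gripped (27 mm). I'll lift slowly, straight up.

{"name": "drive_tool", "arguments": {
  "plan": [
    {"x": 0,"y": 0,"z": -0.05,"ax": 0,"ay": 0,"az": 0,"hand": 18},
    {"x": 0,"y": 0,"z": -0.12,"ax": 0,"ay": 0,"az": 0,"hand": 18},
    {"x": 0,"y": 0,"z": -0.22,"ax": 0,"ay": 0,"az": 0,"hand": 18},
    {"x": 0,"y": 0,"z": -0.34,"ax": 0,"ay": 0,"az": 0,"hand": 18},
    {"x": 0,"y": 0,"z": -0.46,"ax": 0,"ay": 0,"az": 0,"hand": 18},
    {"x": 0,"y": 0,"z": -0.58,"ax": 0,"ay": 0,"az": 0,"hand": 18},
    {"x": 0,"y": 0,"z": -0.68,"ax": 0,"ay": 0,"az": 0,"hand": 18},
    {"x": 0,"y": 0,"z": -0.74,"ax": 0,"ay": 0,"az": 0,"hand": 18}
  ]
}}

```text
clock: 10.4
eef_pos: [507.0, 253.3, 225.4]
tcp_rot: [3.141, 0.001, 3.141]
contact_force: [-0.4, 0.1, -4.4]
opening: 0.316
grasp_force: 44.5
```

Run:
```python
from h import *
f=imaging.grab_frame("side"); t=imaging.grab_frame("top");go((420,261,235))
a=cv2.resize(f[140:240,170:270],(400,400),interpolation=2);b=cv2.resize(t[250:330,190:270],(400,400),interpolation=2)
cv2.imwrite("pics/g3.png",np.hstack([a,b])[:,:,::-1])
```

```text
units [ 1.74  0.15 -0.2 ] [ 0.    0.01 -0.01] at [507.1 253.3 225.2] [3.141e+00 1.000e-03 3.141e+00] q [ 0.46  0.27  1.77 -0.    1.11 -1.11] F [-0.2 -0.1 -4.6] op 26.8 gf 44.5 t 10.5
```

View pics/g3.png

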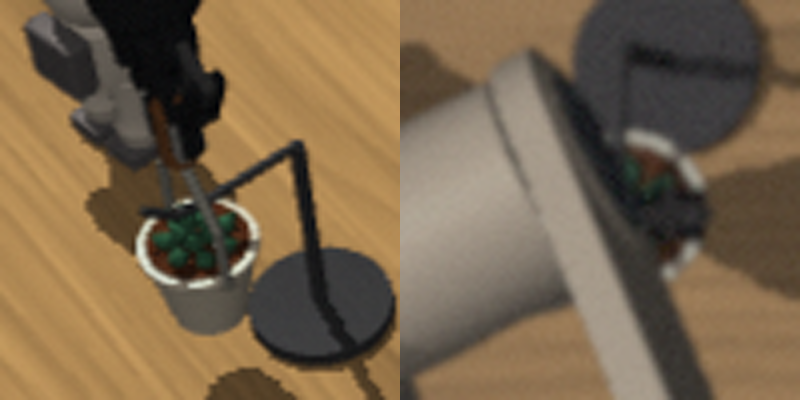

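The planter hangs clear of the hook in the fingers, upright; the hook now passes under the bail (side crop (150,212)). I'll move out along the hook toward -x, slightly lower so the leaves clear the arm.

{"name": "drive_tool", "arguments": {
  "plan": [
    {"x": 0.03,"y": 0,"z": 0.04,"ax": 0,"ay": 0,"az": 0,"hand": 18},
    {"x": 0.15,"y": 0.01,"z": 0.08,"ax": 0,"ay": 0,"az": 0,"hand": 18},
    {"x": 0.35,"y": 0.03,"z": 0.1,"ax": 0,"ay": 0,"az": 0,"hand": 18},
    {"x": 0.65,"y": 0.06,"z": 0.1,"ax": 0,"ay": 0,"az": 0,"hand": 18},
    {"x": 1.0,"y": 0.09,"z": 0.1,"ax": 0,"ay": 0,"az": 0,"hand": 18},
    {"x": 1.35,"y": 0.12,"z": 0.1,"ax": 0,"ay": 0,"az": 0,"hand": 18},
    {"x": 1.7,"y": 0.15,"z": 0.1,"ax": 0,"ay": 0,"az": 0,"hand": 18},
    {"x": 2.0,"y": 0.18,"z": 0.1,"ax": 0,"ay": 0,"az": 0,"hand": 18}
  ]
}}

```text
clock: 11.3
eef_pos: [404.9, 262.3, 219.8]
tcp_rot: [3.142, -0.0, 3.141]
contact_force: [0.5, -0.6, -4.1]
opening: 0.314
grasp_force: 44.5
```

{"name": "drive_tool", "arguments": {
  "plan": [
    {"x": 0.1,"y": -0.1,"z": 0,"ax": 0,"ay": 0,"az": 0,"hand": 18},
    {"x": 0.1,"y": -0.4,"z": 0,"ax": 0,"ay": 0,"az": 0,"hand": 18},
    {"x": 0.1,"y": -0.8,"z": 0,"ax": 0,"ay": 0,"az": 0,"hand": 18},
    {"x": 0.1,"y": -1.2,"z": 0,"ax": 0,"ay": 0,"az": 0,"hand": 18},
    {"x": 0.1,"y": -1.6,"z": 0,"ax": 0,"ay": 0,"az": 0,"hand": 18},
    {"x": 0.1,"y": -2.0,"z": 0,"ax": 0,"ay": 0,"az": 0,"hand": 18},
    {"x": 0,"y": -2.4,"z": 0,"ax": 0,"ay": 0,"az": 0,"hand": 18},
    {"x": -0.2,"y": -2.8,"z": 0,"ax": 0,"ay": 0,"az": 0,"hand": 18}
  ]
}}

```text
clock: 12.1
eef_pos: [416.7, 120.3, 219.8]
tcp_rot: [-3.141, 0.0, 3.141]
contact_force: [-0.5, -0.0, -4.3]
opening: 0.314
grasp_force: 44.6
```

```bash
python3 -c "
from h import *
go((552.4,-7,220))"
```

```text
units [-2.72 -2.54 -0.  ] [-0.    0.   -0.01] at [416.7 120.3 219.8] [-3.141  0.     3.141] q [ 0.28  0.06  2.03 -0.    1.05 -1.29] F [-0.5 -0.  -4.3] op 26.8 gf 44.6 t 12.1
```

{"name": "drive_tool", "arguments": {
  "plan": [
    {"x": -0.35,"y": -0.4,"z": 0,"ax": 0,"ay": 0,"az": 0,"hand": 18},
    {"x": -0.75,"y": -0.8,"z": 0,"ax": 0,"ay": 0,"az": 0,"hand": 18},
    {"x": -1.2,"y": -1.2,"z": 0,"ax": 0,"ay": 0,"az": 0,"hand": 18},
    {"x": -1.65,"y": -1.6,"z": 0,"ax": 0,"ay": 0,"az": 0,"hand": 18},
    {"x": -2.1,"y": -2.0,"z": 0,"ax": 0,"ay": 0,"az": 0,"hand": 18},
    {"x": -2.5,"y": -2.35,"z": 0,"ax": 0,"ay": 0,"az": 0,"hand": 18},
    {"x": -2.68,"y": -2.5,"z": 0,"ax": 0,"ay": 0,"az": 0,"hand": 18},
    {"x": -2.72,"y": -2.54,"z": 0,"ax": 0,"ay": 0,"az": 0,"hand": 18}
  ]
}}

```text
clock: 12.9
eef_pos: [553.2, -6.5, 219.5]
tcp_rot: [-3.141, -0.0, 3.139]
contact_force: [-0.7, 1.4, -5.1]
opening: 0.32
grasp_force: 45.0
```

{"name": "drive_tool", "arguments": {
  "plan": [
    {"x": 0,"y": 0,"z": 0,"ax": 0,"ay": 0,"az": 0,"hand": 18},
    {"x": 0,"y": 0,"z": 0,"ax": 0,"ay": 0,"az": 0,"hand": 18},
    {"x": 0,"y": 0,"z": 0,"ax": 0,"ay": 0,"az": 0,"hand": 18}
  ]
}}

```text
clock: 13.2
eef_pos: [551.9, -4.2, 219.7]
tcp_rot: [3.141, -0.0, -3.142]
contact_force: [-0.6, 1.0, -4.5]
opening: 0.313
grasp_force: 44.9
```

Run:
```python
from h import *
go((552.4,-7,195))
f=imaging.grab_frame("side");u,v=map(int,proj("side",(552,-7,80)));print(u,v)
cv2.imwrite("pics/p1.png",cv2.resize(f[v-60:v+60,u-60:u+60],(600,600),interpolation=2)[:,:,::-1])
```

```text
units [-0.01 -0.06  0.49] [ 0. -0.  0.] at [551.9  -4.2 219.7] [ 3.141 -0.    -3.142] q [-0.01  0.25  1.8   0.    1.09 -1.58] F [-0.6  1.  -4.5] op 26.7 gf 44.9 t 13.2
287 261
```

View pics/p1.png

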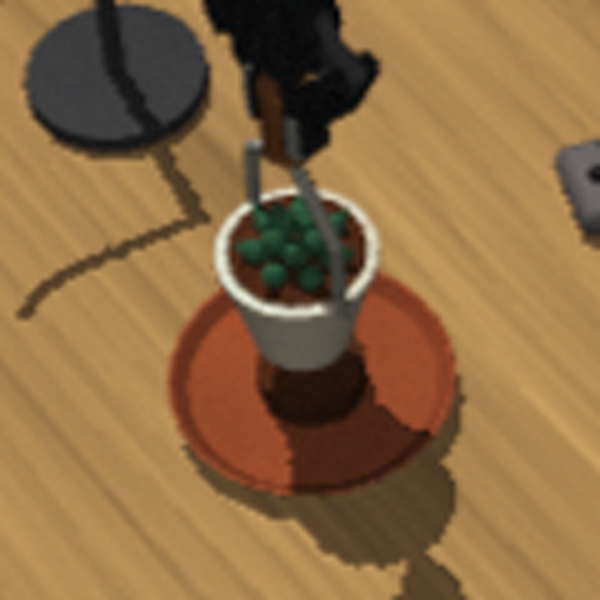

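The planter is upright over the disc; rim centre at crop (297,253), i.e. (286.1,251.2).

```bash
python3 -c "
from h import *
print(plane('side',(286.1,251.2),121));go((552.4,-7,200))"
```

```text
[551.87584614  -4.28059787 121.        ]
units [-0.01 -0.06  0.4 ] [ 0. -0.  0.] at [552.1  -4.2 219.8] [ 3.142 -0.    -3.141] q [-0.01  0.25  1.8   0.    1.09 -1.58] F [ 0.2  0.1 -4.4] op 26.9 gf 44.9 t 13.25
```

{"name": "drive_tool", "arguments": {
  "plan": [
    {"x": -0.01,"y": -0.06,"z": 0.1,"ax": 0,"ay": 0,"az": 0,"hand": 18},
    {"x": -0.01,"y": -0.06,"z": 0.22,"ax": 0,"ay": 0,"az": 0,"hand": 18},
    {"x": -0.01,"y": -0.06,"z": 0.32,"ax": 0,"ay": 0,"az": 0,"hand": 18},
    {"x": -0.01,"y": -0.06,"z": 0.38,"ax": 0,"ay": 0,"az": 0,"hand": 18},
    {"x": -0.01,"y": -0.06,"z": 0.4,"ax": 0,"ay": 0,"az": 0,"hand": 18},
    {"x": -0.01,"y": -0.06,"z": 0.42,"ax": 0,"ay": 0,"az": 0,"hand": 18},
    {"x": -0.01,"y": -0.06,"z": 0.44,"ax": 0,"ay": 0,"az": 0,"hand": 18},
    {"x": -0.01,"y": -0.06,"z": 0.44,"ax": 0,"ay": 0,"az": 0,"hand": 18}
  ]
}}

```text
clock: 14.05
eef_pos: [553.2, -7.8, 197.7]
tcp_rot: [-3.142, 0.0, 3.141]
contact_force: [0.1, -0.1, -4.4]
opening: 0.315
grasp_force: 45.0
```

{"name": "drive_tool", "arguments": {
  "plan": [
    {"x": 0.01,"y": 0,"z": 0.01,"ax": 0,"ay": 0,"az": 0,"hand": 18},
    {"x": 0.01,"y": 0,"z": 0.02,"ax": 0,"ay": 0,"az": 0,"hand": 18},
    {"x": 0.01,"y": 0,"z": 0.03,"ax": 0,"ay": 0,"az": 0,"hand": 18},
    {"x": 0.01,"y": 0,"z": 0.03,"ax": 0,"ay": 0,"az": 0,"hand": 18}
  ]
}}

```text
clock: 14.45
eef_pos: [552.6, -7.8, 196.1]
tcp_rot: [-3.142, -0.0, 3.141]
contact_force: [0.2, 0.0, -4.6]
opening: 0.318
grasp_force: 45.0
```

{"name": "drive_tool", "arguments": {
  "plan": [
    {"x": 0,"y": 0,"z": 0.01,"ax": 0,"ay": 0,"az": 0,"hand": 18},
    {"x": 0,"y": 0,"z": 0.02,"ax": 0,"ay": 0,"az": 0,"hand": 18},
    {"x": 0,"y": 0,"z": 0.02,"ax": 0,"ay": 0,"az": 0,"hand": 18}
  ]
}}

```text
clock: 14.75
eef_pos: [552.6, -7.8, 195.1]
tcp_rot: [3.142, -0.0, 3.141]
contact_force: [0.5, -0.7, -4.6]
opening: 0.314
grasp_force: 45.0
```

{"name": "drive_tool", "arguments": {
  "plan": [
    {"x": 0,"y": 0.01,"z": 0.01,"ax": 0,"ay": 0,"az": 0,"hand": 18},
    {"x": 0,"y": 0.01,"z": 0.02,"ax": 0,"ay": 0,"az": 0,"hand": 18},
    {"x": 0,"y": 0.01,"z": 0.02,"ax": 0,"ay": 0,"az": 0,"hand": 18}
  ]
}}

```text
clock: 15.05
eef_pos: [552.6, -7.3, 194.1]
tcp_rot: [-3.142, -0.0, 3.141]
contact_force: [-0.4, -0.1, -3.7]
opening: 0.319
grasp_force: 45.0
```

{"name": "drive_tool", "arguments": {
  "plan": [
    {"x": 0,"y": 0,"z": 0.01,"ax": 0,"ay": 0,"az": 0,"hand": 18},
    {"x": 0,"y": 0,"z": 0.01,"ax": 0,"ay": 0,"az": 0,"hand": 18}
  ]
}}

```text
clock: 15.25
eef_pos: [552.6, -7.3, 193.6]
tcp_rot: [3.142, -0.0, 3.141]
contact_force: [-0.4, -0.4, -4.5]
opening: 0.312
grasp_force: 45.0
```

{"name": "drive_tool", "arguments": {
  "plan": [
    {"x": 0,"y": 0,"z": 0.01,"ax": 0,"ay": 0,"az": 0,"hand": 18},
    {"x": 0,"y": 0,"z": 0.01,"ax": 0,"ay": 0,"az": 0,"hand": 18}
  ]
}}

```text
clock: 15.45
eef_pos: [552.8, -7.3, 193.3]
tcp_rot: [3.142, 0.0, 3.141]
contact_force: [0.9, 0.5, -3.2]
opening: 0.318
grasp_force: 45.2
```

{"name": "drive_tool", "arguments": {
  "plan": [
    {"x": 0,"y": 0,"z": 0.01,"ax": 0,"ay": 0,"az": 0,"hand": 18},
    {"x": 0,"y": 0,"z": 0.01,"ax": 0,"ay": 0,"az": 0,"hand": 18}
  ]
}}

```text
clock: 15.65
eef_pos: [553.0, -7.3, 193.3]
tcp_rot: [-3.142, 0.001, 3.141]
contact_force: [-0.8, 0.2, 3.1]
opening: 0.313
grasp_force: 45.6
```

Contact: the planter now rests on the disc. I'll open gently, then go straight up past the grip.

{"name": "drive_tool", "arguments": {
  "plan": [
    {"x": 0,"y": 0,"z": 0,"ax": 0,"ay": 0,"az": 0,"hand": 18},
    {"x": 0,"y": 0,"z": 0,"ax": 0,"ay": 0,"az": 0,"hand": 29},
    {"x": 0,"y": 0,"z": 0,"ax": 0,"ay": 0,"az": 0,"hand": 34},
    {"x": 0,"y": 0,"z": 0,"ax": 0,"ay": 0,"az": 0,"hand": 45},
    {"x": 0,"y": 0,"z": 0,"ax": 0,"ay": 0,"az": 0,"hand": 60},
    {"x": 0,"y": 0,"z": 0,"ax": 0,"ay": 0,"az": 0,"hand": 65},
    {"x": 0,"y": 0,"z": 0,"ax": 0,"ay": 0,"az": 0,"hand": 65}
  ],
  "grip_force": 20
}}

```text
clock: 16.35
eef_pos: [552.6, -7.3, 192.6]
tcp_rot: [-3.142, -0.0, 3.141]
contact_force: [0.2, 0.3, -1.0]
opening: 0.767
grasp_force: 0.0
```

{"name": "drive_tool", "arguments": {
  "plan": [
    {"x": 0,"y": 0,"z": -0.2,"ax": 0,"ay": 0,"az": 0,"hand": 65},
    {"x": 0,"y": 0,"z": -0.5,"ax": 0,"ay": 0,"az": 0,"hand": 65},
    {"x": 0,"y": 0,"z": -0.9,"ax": 0,"ay": 0,"az": 0,"hand": 65},
    {"x": 0,"y": 0,"z": -1.4,"ax": 0,"ay": 0,"az": 0,"hand": 65},
    {"x": 0.3,"y": 0,"z": -1.9,"ax": 0,"ay": 0,"az": 0,"hand": 65},
    {"x": 1.1,"y": 0,"z": -2.0,"ax": 0,"ay": 0,"az": 0,"hand": 65},
    {"x": 2.0,"y": 0,"z": -2.0,"ax": 0,"ay": 0,"az": 0,"hand": 65},
    {"x": 3.0,"y": 0,"z": -2.0,"ax": 0,"ay": 0,"az": 0,"hand": 65}
  ]
}}

```text
clock: 17.15
eef_pos: [401.7, -7.2, 293.4]
tcp_rot: [-3.142, 0.001, 3.141]
contact_force: [-0.0, 0.8, 0.5]
opening: 0.761
grasp_force: 0.0
```

Run:
```python
from h import *
f=imaging.grab_frame("side");t=imaging.grab_frame("top")
cv2.imwrite("pics/e.png",np.hstack([cv2.resize(f[200:320,230:350],(400,400),interpolation=2),cv2.resize(t[215:335,270:390],(400,400),interpolation=2)])[:,:,::-1])
```

```text
(no output)
```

View pics/e.png

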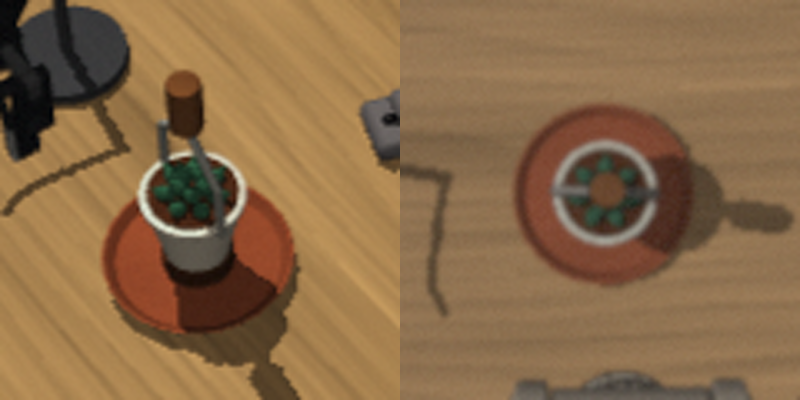

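The planter stands upright and centred on the disc in the saucer: top crop rim centre (605,192), saucer centre (604,194). The gripper is clear, so I'll hand in.

```bash
python3 -c "
from rig import r
print(r.sign_off())"
```

```text
the job is handed in; nothing more can be done
None
```

The job is handed in: the disc lies flat in the middle of the saucer, the planter stands upright and centred on it and released, and the router, figurine and mouse were left alone (about 17 s of the 61 s used).

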